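# Hold a plug-in module on its test dock while it is screwed down

## Robot

A 7-joint arm with a two-finger parallel gripper is mounted at the origin on a cart in front of the work surface, level with it; the furniture and walls round the work are solid. World frame = base frame: x ahead of the robot, y to its left, z up, the work surface at z = 0. Lengths are in m, angles in rad, forces in N, time in s.
With the tool pointing down it reaches from about 0.4 to 0.875 m from the base axis. Payload 4.4 kg.
Tool frame: the origin (TCP) lies midway between the tips of the shut fingers; the grasp point (between the pads) lies 19 mm behind it (manip.tcp_to_grasp is the distance from the TCP to the grasp point, in m); z points along the fingers, y is the line along which they close (so a half turn about z gives the same grasp; the last joint's range is limited). The gripper opens to 85 mm and grips with 20 to 120 N. Pads are 22 mm wide; open, the fingers measure 114 mm over their backs; the gripper's body (76 mm by 85 mm) begins 54 mm behind the grasp point. The pads swing forward as they close: fully open they stand 13 mm farther back than shut.
Start: joints at [-0.066, 0.628, 0.038, 1.517, -0.027, 0.996, -0.02], TCP at [0.65, 0, 0.207] pointing down, gripper open.
Joint ranges: [-3.06, 3.06], [-0.37, 2.12], [-1.25, 1.32], [0.18, 2.47], [-1.1, 4.24], [0.23, 1.98], [-2.94, 2.94]. Speed limits (rad/s): [2.57, 2.57, 3.14, 3.14, 3.14, 3.14, 3.14].

## Interface

Orientations are given as a unit quaternion [w, x, y, z].
In Python, from plant import manip gives the robot as it stands.
- The arm moves only by the tool move_arm, never from a script. Its argument "deltas" is a list of rows, each an object with "slide": the shift along the tool's x, y, z in m, a list of three; "roll": the turn about the tool's z in degrees. In form: [{"slide": [dx, dy, dz], "roll": roll}, ...]. A call has 1 to 10 rows; each row is the pose to reach, as a shift and turn from the pose commanded when the call began, along the tool's axes at that moment; what a row does not reach only later rows make up. A row lasts 1/10 s, in which the tool goes at most 50 mm and 8.59 degrees, less where a joint would pass 70% of its speed; a pose out of reach is approached as far as the arm can. A call with a gripper value outside its range is refused whole. "jaw" is the finger opening in m, from 0 to 0.0854, set as the call begins (left out, the last holds). The fingers move at their own pace and stop on an object; "newtons" is the grip in N (left out, the last holds). Time passes only in rows, so rows that repeat a pose let the fingers close. It gives the time, the measured TCP pose, the force, the opening and the grip force at its end, in the units of the state.
- manip.read_state(): the state, without advancing time (a new reading comes with each control period).
- manip.snapshot(name): name is "scene" or "side" or "wrist"; returns a dict with "image" (480x640x3 uint8, red, green, blue), "vertical_fov" (degrees; the focal length in pixels is half the picture's height over the tangent of half this angle, whatever the lens; pixels are square), "cx", "cy" (the principal point, pixels), "k1" (the pictures are not rectified: a ray, as slopes to the right and down, at radius r is drawn at 1 + k1 r^2 times it, then the intrinsics apply), "camera_from_world" (4x4, takes a point from world to camera coordinates); the wrist camera has in their place "mount" (4x4, takes a point from camera to tool coordinates, whose origin is the TCP and whose axes are the flange's). Camera axes: x right, y down, z forward; pixel columns grow to the right and rows downward; lengths in m; the calibration is good to about 2 mm. A picture is of the moment at which its call begins: read the wrist's pose just before it. There is no depth.
- manip.hand_in(): hands the job in; it is judged then, once.
The state is a dict: "t": time; "qpos": joint angles; "qd": joint speeds; "effort": joint torques, N m; "eef_pos": TCP position; "tool_rot": TCP orientation; "wrist_force": force on the tool from outside, world axes, zero at the start; "moment": the same for the moment, N m; "grip_width": finger opening in m; "finger_force": force on a finger pad.
Only numpy, scipy, OpenCV 4.12 (cv2) and the standard library are available. Lean on these libraries where they do the work, as an engineer would, in place of code of your own. Each camera call takes 0.05 s, during which the arm holds its last target. There are 200 camera calls.

## Task

Take the plug-in module (the one in the rack with brass contact pads on its back and a round connector and two thumbscrews on its front) out of the rack, turn it round so that its contact side faces the upright test dock, slide it upright onto the dock's two guide pins until it sits against the four seats, and press it home with a steady push of about 12 N (7 to 18 N will do) so that I can do up its thumbscrews. Do not ram it, and leave the two blank modules standing in the rack. Keep the push steady for two seconds and finish while still holding and pushing: do not let go.

Things in the scene. Friction and masses are not known exactly. Their poses are not given: they have to be found in the camera images.
- module: Module to dock: flat dark box, aluminium front panel, 14 mm thick (x), 60 wide (y), 72 tall (z), 0.13 to 0.23 kg. Origin at the centre of its underside, z up; contact side at x = +7 mm, front at x = -7 mm. Stands upright in one of the rack's three slots, contact side toward the rack's -x. Its narrow sides (y = +-30 mm) are free for a grip from above, in the rack and on the dock.
- module_front (a point): Centre of the module's front panel, 36 mm above its underside, axes as the module's. A round connector stands 18 mm proud here; two thumbscrews, 11 mm wide, stand 9 mm proud at y, z = -20, -22 and +20, +22 mm from this point.
- module_contact (a point): Centre of the module's contact side, 36 mm above its underside, axes as the module's. Four brass pads on a strip of circuit board; two blind guide holes 9 mm wide, 11 mm deep, at y, z = -20, +22 and +20, -22 mm from this point.
- dock: Test dock fixed to the bench: aluminium foot 96 (x) x 86 (y) x 10 mm, x -36 to +60 mm, and an upright plate 52 mm wide, 10 thick, 114 tall, its front at x = +5 mm, gussets behind. Origin at bench level; x points the way the module is pushed on. A docked module has the dock's orientation; the space beside the upright is free for fingers.
- dock_seat (a point): Centre of the dock's four seat faces, 80 mm above the bench, axes as the dock's; module_contact lies here when home. Rigid round seats, 12 mm wide, at y, z = +-20, +-22 mm from here. Round-nosed guide pins, 6 mm thick, stand 9 mm proud of the seats at y, z = -20, +22 and +20, -22 mm.
- dock_probes (a point): Middle of the tips of the dock's four spring probes (a row along y in a black block), 3 mm in front of the seat faces when free. Together they push back with 1.2 N at first touch, rising to 6 N when the module reaches the seats. Does not move with the probes.
- rack: Black rack fixed to the bench, 140 (x) x 68 (y) mm, origin under its centre at bench level. Three slots across it at x = -42, 0 and +42 mm; the modules stand on bars 10 mm high, between fins at y = +-30 mm that reach 28 mm above the bench, with 1 mm play on either side.
- blank_1: A blank module of the module's size, with a bare flat front and a closed flat back; stands in another slot of the rack, the same way round. Origin at the centre of its underside.
- blank_2: A second blank module, like blank_1, in the third slot.
Things that resemble listed ones, but are neither listed nor needed, are in the scene too. Leave any orange or red look-alike of the blank_1 alone.

How it is judged:
On the way, in this order (a step that is already met when the one before it is completed fails the run):
1. the module is lifted clear of the rack (height (world z) of module above 0.035 m and contact force between module and rack below 0.1 N and contact force between the fingers and module above 2 N), for 0.1 s.
2. turned round, with the guide pins entering its holes (x of module_contact in the frame of dock_seat above -0.008 m and distance between module_contact and dock_seat below 0.01 m).
3. home on the seats and pressed with 7 to 18 N, steadily (distance between module_contact and dock_seat below 0.003 m and contact force between module and dock between 7 and 18 N), for 1.5 s.
At the end, for the whole second after the job is handed in: The module sits upright and square (0.06 rad) on the guide pins, its contact side on the four seats (module_contact within 3 mm of dock_seat, gap under 1.5 mm), at rest, still held by the fingers and pressed on the dock with 7 to 18 N; both blank modules stand in their slots (moved under 15 mm) (all of step 3 and x of module_contact in the frame of dock_seat above -0.0015 m and angle between the x axis of module and the x axis of dock, either way round below 0.06 rad and angle between module's own z axis and vertical below 0.06 rad and contact force between the fingers and module above 3 N and linear speed of module below 0.01 m/s and distance of each of blank_1, blank_2 from where it was at the start of the episode below 0.015 m and angle between each of blank_1, blank_2's own z axis and vertical below 0.15 rad); the arm keeps its last pose, push and grip.
It fails at once if the module is rammed onto the dock with more than 40 N (contact force between module and dock above 40 N).
It fails at once if a blank module is pulled out or knocked over (distance of any of blank_1, blank_2 from where it was at the start of the episode above 0.025 m).
It also fails if it takes over 53 s, if anything falls off the work surface, if the arm or the gripper's body presses on something with over 40 N, if the wrist force passes 120 N, or if a joint passes its speed limit or range.

## Working session

There is one attempt and no reset: what is moved stays moved. The work goes in short steps, Python scripts to look and compute and a tool call to move; the robot and the scene stay as the last step left them, time stands still between calls to the robot, and variables do not carry over. Pictures are saved under pics/ and viewed, at most 10 in all, crops included, and the job is handed in when it is done.

Besides the shell and the picture viewer there is one more tool, called after "Call:" as name([rows], argument=value, ...), one row to a line, values as JSON. move_arm: Moves the arm, as the interface text tells. Its arguments: {"type":"object","properties":{"deltas":{"type":"array"},"jaw":{"type":"number"},"newtons":{"type":"number"}},"required":["deltas"]}

```bash
mkdir -p pics; ls
cat > h.py <<'E'
import numpy as np, cv2
from plant import manip
def K(s):
    f=240/np.tan(np.radians(s["vertical_fov"])/2)
    return np.array([[f,0,s["cx"]],[0,f,s["cy"]],[0,0,1.]])
def R(q):
    w,x,y,z=q
    from scipy.spatial.transform import Rotation as Ro
    return Ro.from_quat([x,y,z,w]).as_matrix()
def snap(name,fn):
    st=manip.read_state(); s=manip.snapshot(name)
    if name=="wrist":
        T=np.eye(4);T[:3,:3]=R(st["tool_rot"]);T[:3,3]=st["eef_pos"]
        wc=T@np.array(s["mount"])
    else: wc=np.linalg.inv(np.array(s["camera_from_world"]))
    cv2.imwrite(f"pics/{fn}.png",np.asarray(s["image"])[:,:,::-1])
    np.savez(f"pics/{fn}.npz",K=K(s),k1=s["k1"],wc=wc)
    return s
def ray(fn,uv):
    d=np.load(f"pics/{fn}.npz"); p=np.atleast_2d(np.array(uv,float))
    n=cv2.undistortPoints(p[:,None],d["K"],np.array([0,0,0,0,0.]) if d["k1"]==0 else np.array([d["k1"],0,0,0,0.]))[:,0]
    v=np.c_[n,np.ones(len(n))]@d["wc"][:3,:3].T
    return d["wc"][:3,3],v
def onz(fn,uv,z):
    o,v=ray(fn,uv); return o+v*((z-o[2])/v[:,2])[:,None]
def tri(f1,a,f2,b):
    out=[]
    for p,q in zip(np.atleast_2d(a),np.atleast_2d(b)):
        A=np.zeros((3,3));y=np.zeros(3)
        for f,u in((f1,p),(f2,q)):
            o,v=ray(f,u);v=v[0]/np.linalg.norm(v[0]);P=np.eye(3)-np.outer(v,v);A+=P;y+=P@o
        out.append(np.linalg.solve(A,y))
    return np.array(out)
def proj(fn,X):
    d=np.load(f"pics/{fn}.npz");cw=np.linalg.inv(d["wc"])
    return cv2.projectPoints(np.atleast_2d(np.array(X,float)),cv2.Rodrigues(cw[:3,:3])[0],cw[:3,3],d["K"],np.array([d["k1"],0,0,0,0.]))[0][:,0]
E
python3 - <<'E'
from h import *
for n in("scene","side","wrist"):
    snap(n,n+"0"); d=np.load(f"pics/{n}0.npz"); print(n,d["K"][0,0],d["k1"],d["wc"].round(3).tolist())
print(manip.read_state())
E
```

```text
pics
scene 533.7473845487018 0.0346486706419757 [[-0.827, -0.417, 0.377, 0.194], [-0.562, 0.611, -0.557, 0.416], [0.002, -0.672, -0.74, 0.768], [0.0, 0.0, 0.0, 1.0]]
side 586.3525049325449 -0.15820386530472236 [[0.95, -0.136, 0.28, 0.223], [-0.311, -0.433, 0.846, -1.065], [0.006, -0.891, -0.454, 0.619], [0.0, 0.0, 0.0, 1.0]]
wrist 432.00439002948974 -0.09854403663517179 [[1.0, 0.0, -0.003, 0.65], [-0.001, -0.956, -0.294, 0.075], [-0.003, 0.294, -0.956, 0.373], [0.0, 0.0, 0.0, 1.0]]
{'t': 0.15, 'qpos': array([-0.0658284 ,  0.62913217,  0.03847755,  1.51812137, -0.0269772 ,
        0.99627137, -0.0200064 ]), 'qd': array([-6.88903306e-04, -2.61958994e-03, -1.30544294e-03, -2.96738901e-03,
       -1.85651259e-03, -1.17600255e-03,  5.10997658e-05]), 'effort': array([ 2.19518879e-03, -5.63800478e+01,  1.22790758e+00, -1.93650573e+01,
        1.11919764e-02,  7.40401709e-03, -1.44664841e-05]), 'eef_pos': array([6.49509968e-01, 2.69908559e-05, 2.06007278e-01]), 'tool_rot': array([-4.84713739e-04,  7.07102645e-01,  7.07110564e-01, -5.14426076e-04]), 'wrist_force': array([-0.13020228, -0.16730443, -0.05761875]), 'moment': array([ 0.01361633, -0.01045634, -0.01638456]), 'finger_force': 0.0, 'grip_width': 0.08512559643399818}
```

View pics/scene0.png

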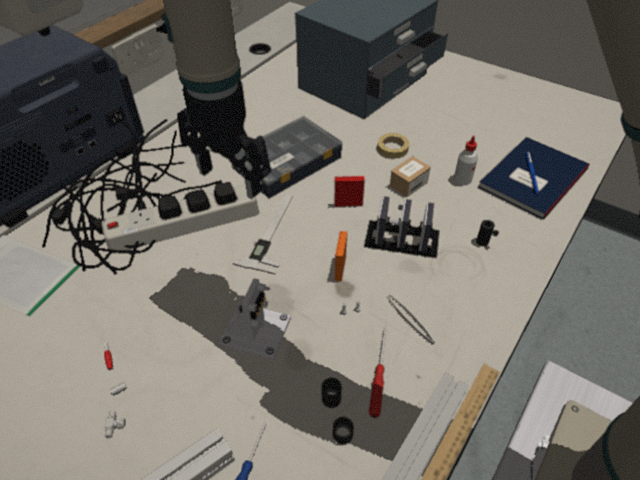

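View pics/side0.png

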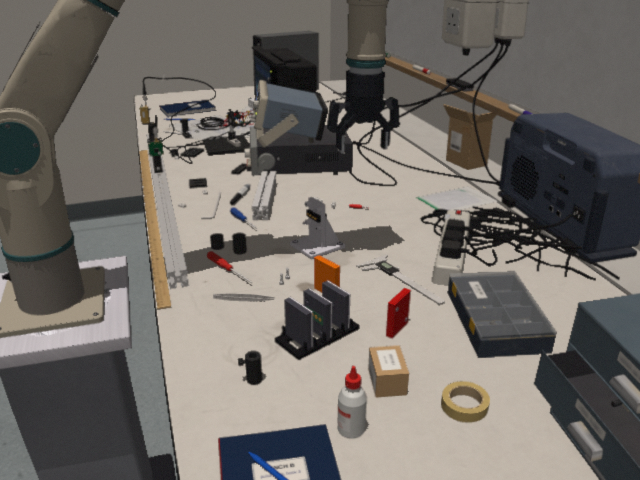

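View pics/wrist0.png

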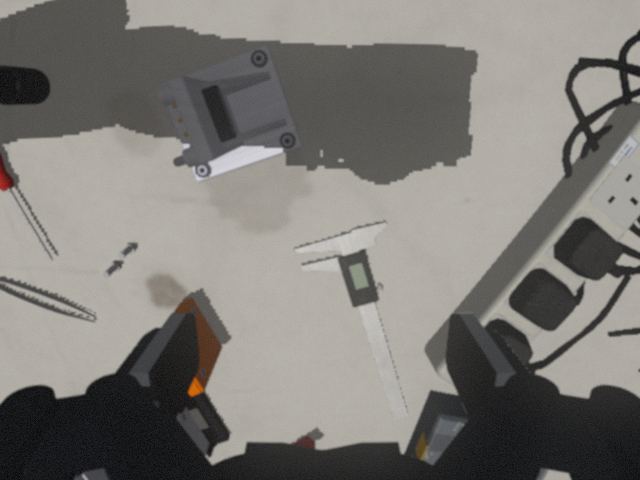

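The pictures show the rack at scene (403,240) / side (317,325) with three modules. The dock is at scene (255,330), side (318,230) and wrist (235,115), and there are orange and red look-alikes.

Run:
```python
from h import *
print("rack",onz("scene0",[[366,247],[437,255],[439,235],[370,222]],0.0).round(3).tolist())
print("rack side",onz("side0",[[277,345],[290,356],[358,327]],0.0).round(3).tolist())
print("dock wrist foot screws",onz("wrist0",[[259,58],[289,139],[203,170]],0.012).round(3).tolist())
print("orange",tri("scene0",[[345,233]],"side0",[[327,262]]).round(3).tolist(), onz("scene0",[[338,280]],0).round(3))
print("red",onz("scene0",[[350,205]],0).round(3))
im=cv2.imread("pics/scene0.png");a=cv2.resize(im[180:270,350:450],None,fx=4,fy=4,interpolation=2)
b=cv2.resize(im[270:360,210:310],None,fx=4,fy=4,interpolation=2)
s=cv2.imread("pics/side0.png");c=cv2.resize(s[270:360,268:368],None,fx=4,fy=4,interpolation=2)
w=cv2.resize(s[180:270,268:368],None,fx=4,fy=4,interpolation=2)
cv2.imwrite("pics/c0.png",cv2.resize(np.vstack([np.hstack([a,b]),np.hstack([c,w])]),(660,594)))
```

```text
rack [[0.52, -0.204, 0.0], [0.397, -0.263, 0.0], [0.418, -0.313, -0.0], [0.549, -0.268, 0.0]]
rack side [[0.398, -0.262, 0.0], [0.411, -0.299, 0.0], [0.551, -0.254, 0.0]]
dock wrist foot screws [[0.599, 0.112, 0.012], [0.621, 0.049, 0.012], [0.548, 0.024, 0.012]]
orange [[0.53, -0.144, 0.082]] [[ 0.52  -0.105  0.   ]]
red [[ 0.61  -0.287  0.   ]]
```

View pics/c0.png

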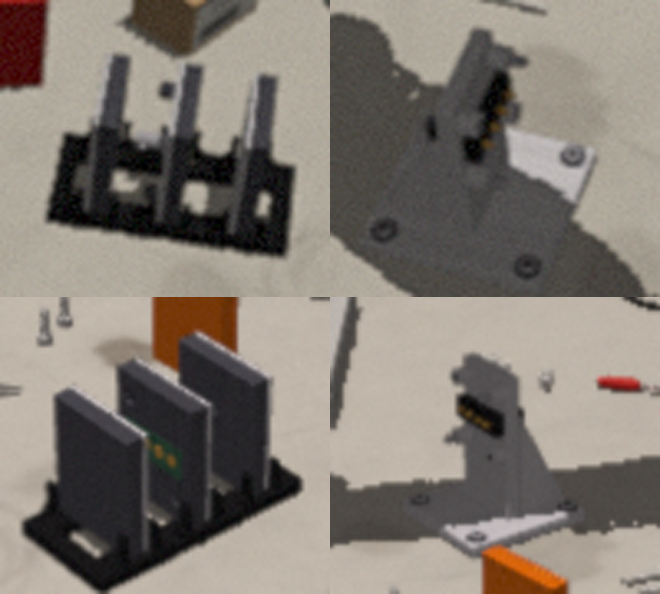

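The module with brass pads is in the middle slot; it is the one showing green board and pads in the side crop. The dock faces roughly -x, with its axis at about 19°. The rack axis is at about 22°, so the module needs a turn of about 180°. I'll move above the rack to look.

Call:
move_arm([
  {"slide":[-0.262,-0.179,0],"roll":68},
  {"slide":[-0.262,-0.179,0],"roll":68},
  {"slide":[-0.262,-0.179,0],"roll":68},
  {"slide":[-0.262,-0.179,0],"roll":68},
  {"slide":[-0.262,-0.179,0],"roll":68},
  {"slide":[-0.262,-0.179,0],"roll":68},
  {"slide":[-0.262,-0.179,0],"roll":68},
  {"slide":[-0.262,-0.179,0],"roll":68},
  {"slide":[-0.262,-0.179,0],"roll":68},
  {"slide":[-0.262,-0.179,0],"roll":68},
])

```text
t: 1.15
eef_pos: [0.4713, -0.2613, 0.2065]
tool_rot: [-0.0, 0.981, 0.193, -0.0]
wrist_force: [-0.4, 0.3, -0.3]
grip_width: 0.0853
finger_force: 0.0
```

Run:
```python
from h import *
snap("wrist","w1");s=manip.read_state();print(s["eef_pos"],s["tool_rot"],s["qpos"].round(2),R(s["tool_rot"]).round(3).tolist())
im=cv2.imread("pics/w1.png")
for z in (.082,): print(proj("w1",[[.471,-.262,z]]))
```

```text
[ 0.47145091 -0.26111244  0.20652337] [-2.59321157e-04  9.81207885e-01  1.92953410e-01 -2.59252438e-06] [ 0.2   0.49  0.37  1.84 -0.23  0.86 -0.5 ] [[0.926, 0.379, -0.0], [0.379, -0.926, 0.001], [0.0, -0.001, -1.0]]
[[322.71048128 217.75565843]]
```

View pics/w1.png

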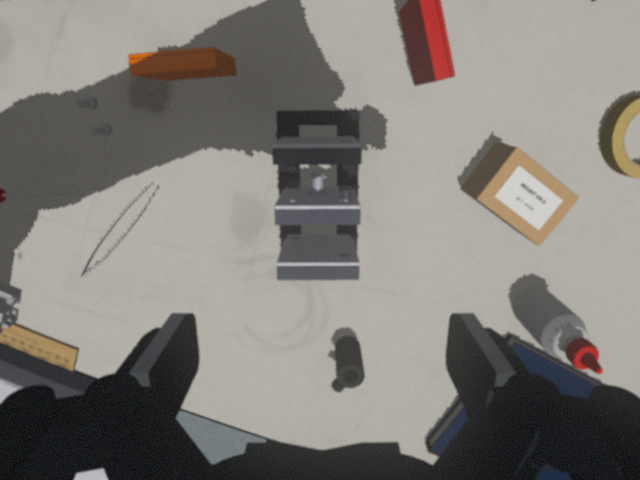

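The wrist picture shows the rack nearly aligned. The middle module's connector is at (318,180), and its top face spans about cols 276–360 and rows 206–223.

Run:
```python
from h import *
g=cv2.imread("pics/w1.png",0).astype(int)
print([ (r,int(g[r,282:354].mean())) for r in range(186,230)])
print("cols",[(c,int(g[209:220,c].mean())) for c in list(range(270,282))+list(range(354,366))])
# tilt of front top edge: brightest row per col
for lo in(286,306,330,348):
    print(lo,[int(x) for x in g[202:226,lo-5:lo+5].mean(1)])
```

```text
[(186, 80), (187, 81), (188, 81), (189, 79), (190, 79), (191, 79), (192, 78), (193, 78), (194, 79), (195, 79), (196, 80), (197, 80), (198, 81), (199, 84), (200, 87), (201, 87), (202, 83), (203, 82), (204, 96), (205, 133), (206, 170), (207, 184), (208, 165), (209, 124), (210, 94), (211, 88), (212, 88), (213, 89), (214, 88), (215, 88), (216, 88), (217, 89), (218, 88), (219, 89), (220, 88), (221, 89), (222, 88), (223, 88), (224, 84), (225, 77), (226, 71), (227, 70), (228, 70), (229, 70)]
cols [(270, 168), (271, 169), (272, 168), (273, 159), (274, 137), (275, 110), (276, 96), (277, 95), (278, 95), (279, 95), (280, 94), (281, 94), (354, 94), (355, 93), (356, 94), (357, 93), (358, 94), (359, 105), (360, 131), (361, 156), (362, 168), (363, 171), (364, 169), (365, 169)]
286 [84, 82, 96, 131, 170, 185, 170, 133, 97, 89, 87, 90, 89, 88, 89, 89, 88, 89, 89, 89, 89, 88, 81, 68]
306 [81, 81, 96, 134, 172, 188, 171, 132, 99, 87, 87, 88, 87, 89, 87, 88, 87, 88, 88, 86, 88, 87, 87, 88]
330 [80, 82, 97, 133, 171, 182, 161, 119, 91, 87, 89, 89, 88, 88, 88, 88, 88, 88, 87, 88, 87, 87, 88, 90]
348 [87, 85, 97, 134, 169, 180, 160, 116, 90, 89, 90, 89, 89, 90, 90, 90, 88, 90, 89, 90, 90, 88, 79, 65]
```

Run:
```python
from h import *
s=manip.read_state();M=R(s["tool_rot"])
P=onz("w1",[[274.6,214],[360.2,214],[317,204.8],[317,224.8],[286,208],[348,207.7]],.082)
print(P.round(4).tolist()); print(((P-s["eef_pos"])@M).round(4).tolist())
```

```text
[[0.4609, -0.23, 0.082], [0.4834, -0.2851, 0.082], [0.4781, -0.2549, 0.082], [0.4648, -0.2602, 0.082], [0.4679, -0.2358, 0.082], [0.4843, -0.2755, 0.082]]
[[0.002, -0.0328, 0.1245], [0.0019, 0.0268, 0.1245], [0.0085, -0.0032, 0.1245], [-0.0059, -0.0033, 0.1245], [0.0062, -0.0247, 0.1245], [0.0064, 0.0182, 0.1245]]
```

Call:
move_arm([
  {"slide":[0.0013,-0.003,0.04],"roll":0},
  {"slide":[0.0013,-0.003,0.08],"roll":0},
  {"slide":[0.0013,-0.003,0.12],"roll":0},
  {"slide":[0.0013,-0.003,0.145],"roll":0},
  {"slide":[0.0013,-0.003,0.165],"roll":0},
  {"slide":[0.0013,-0.003,0.1785],"roll":0},
  {"slide":[0.0013,-0.003,0.1785],"roll":0},
  {"slide":[0.0013,-0.003,0.1785],"roll":0},
])

```text
t: 2.0
eef_pos: [0.4716, -0.2587, 0.0286]
tool_rot: [0.0, 0.982, 0.191, 0.0]
wrist_force: [-0.0, 0.2, 0.4]
grip_width: 0.0855
finger_force: 0.0
```

Call:
move_arm([
  {"slide":[0,0,0],"roll":0},
  {"slide":[0,0,0],"roll":0},
  {"slide":[0,0,0],"roll":0},
  {"slide":[0,0,0],"roll":0},
  {"slide":[0,0,0],"roll":0},
  {"slide":[0,0,0],"roll":0},
  {"slide":[0,0,0],"roll":0},
], jaw=0.05, newtons=60)

```text
t: 2.7
eef_pos: [0.4718, -0.2589, 0.0296]
tool_rot: [0.0, 0.982, 0.191, 0.001]
wrist_force: [-0.8, 0.3, 5.8]
grip_width: 0.0589
finger_force: 64.0
```

Call:
move_arm([
  {"slide":[0,0,-0.01],"roll":0},
  {"slide":[0,0,-0.025],"roll":0},
  {"slide":[0,0,-0.04],"roll":0},
  {"slide":[0,0,-0.06],"roll":0},
  {"slide":[0,0,-0.09],"roll":0},
  {"slide":[0,0,-0.12],"roll":0},
  {"slide":[0,0,-0.14],"roll":0},
  {"slide":[0,0,-0.14],"roll":0},
  {"slide":[0,0,-0.14],"roll":0},
])

```text
t: 3.6
eef_pos: [0.471, -0.2584, 0.1685]
tool_rot: [0.0, 0.982, 0.191, 0.0]
wrist_force: [0.3, -0.4, -2.7]
grip_width: 0.0587
finger_force: 65.0
```

Run:
```python
from h import *
s=manip.read_state();print(s["eef_pos"],s["wrist_force"],s["grip_width"])
snap("wrist","w2");snap("scene","s2");snap("side","d2")
w=cv2.imread("pics/w2.png")[80:380,150:500]
a=cv2.resize(cv2.imread("pics/s2.png")[250:370,190:310],(300,300),interpolation=2)
b=cv2.resize(cv2.imread("pics/d2.png")[180:280,268:368],(300,300),interpolation=2)
z=np.zeros((300,50,3),np.uint8)
cv2.imwrite("pics/c2.png",np.vstack([np.hstack([w,a]),np.hstack([b,z,cv2.resize(cv2.imread("pics/d2.png")[170:350,250:430],(300,300),interpolation=2)])]))
```

```text
[ 0.47100037 -0.2584006   0.16852281] [ 0.27250343 -0.39057558 -2.72855963] 0.05865845666612468
```

View pics/c2.png

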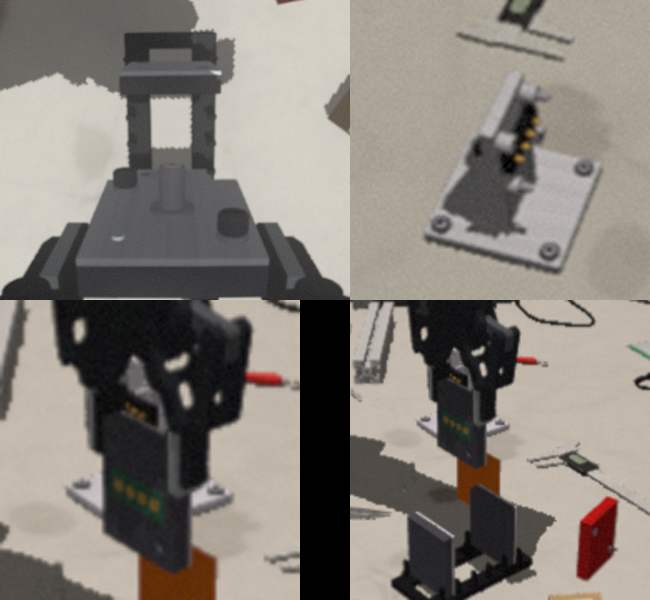

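The module is out and gripped with its pads visible, and the blanks and the orange block are undisturbed. The pins are visible in scene at about (268,288) and (260,324). Next I'll carry it to just in front of the dock, camera ahead, and measure the dock with the wrist camera.

Call:
move_arm([
  {"slide":[0.02,-0.04,0],"roll":0},
  {"slide":[0.04,-0.08,0],"roll":-3},
  {"slide":[0.06,-0.125,0],"roll":-3},
  {"slide":[0.075,-0.17,0],"roll":-3},
  {"slide":[0.09,-0.21,0],"roll":-3},
  {"slide":[0.105,-0.245,0],"roll":-3},
  {"slide":[0.1155,-0.269,0],"roll":-3},
  {"slide":[0.1155,-0.269,0],"roll":-3},
  {"slide":[0.1155,-0.269,0],"roll":-3},
  {"slide":[0.1155,-0.269,0],"roll":-3},
])

```text
t: 4.75
eef_pos: [0.4771, 0.0325, 0.1678]
tool_rot: [0.0, 0.977, 0.215, -0.001]
wrist_force: [0.8, -0.2, -1.7]
grip_width: 0.0587
finger_force: 65.3
```

Run:
```python
from h import *
s=manip.read_state();print(s["eef_pos"],s["tool_rot"],s["qpos"].round(2))
snap("wrist","w3");snap("scene","s3")
cv2.imwrite("pics/c3.png",np.vstack([cv2.resize(cv2.imread("pics/w3.png")[0:400,120:520],(600,600))]))
```

```text
[0.47708153 0.03252353 0.16779326] [ 3.82769277e-04  9.76506128e-01  2.15488564e-01 -5.59850416e-04] [-0.39  0.47  0.37  2.03 -0.26  0.69 -0.99]
```

View pics/c3.png

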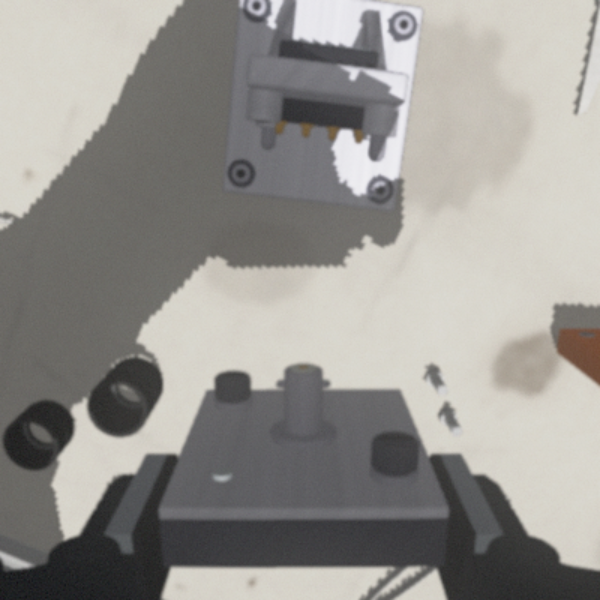

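Everything is visible: the dock foot screws, the right (upper) pin tip near crop (377,158), the left (lower) pin tip near (268,147), and the module's top face at rows 515–566. I'll take one zoom to get accurate pixels.

Run:
```python
from h import *
im=cv2.imread("pics/w3.png")
c=cv2.resize(im[0:142,265:405],None,fx=4,fy=4,interpolation=cv2.INTER_CUBIC)
c=cv2.convertScaleAbs(c,alpha=1.3)
for k in range(0,140,20):
    cv2.putText(c,str(265+k),(k*4,8),0,.3,(0,0,255));cv2.putText(c,str(k),(0,k*4+4),0,.3,(0,0,255));cv2.line(c,(k*4,10),(k*4,14),(0,0,255))
cv2.imwrite("pics/c4.png",c)
g=cv2.cvtColor(im,6)
h=cv2.HoughCircles(cv2.resize(g[0:142,265:405],None,fx=4,fy=4,interpolation=2),cv2.HOUGH_GRADIENT,1,100,param1=80,param2=25,minRadius=20,maxRadius=45)
print((h[0]/4+[265,0,0]).round(1).tolist())
gi=g.astype(int)
print("rows",[(r,int(gi[r,280:370].mean())) for r in list(range(336,348))+list(range(370,384))])
print("cols",[(c,int(gi[348:366,c].mean())) for c in list(range(220,234))+list(range(412,426))])
for lo in(240,400): print(lo,gi[336:348,lo-6:lo+6].mean(1).astype(int).tolist(),gi[370:384,lo-6:lo+6].mean(1).astype(int).tolist())
```

```text
[[387.9, 16.9, 9.7], [290.9, 3.9, 5.7], [373.9, 126.1, 9.1]]
rows [(336, 95), (337, 97), (338, 102), (339, 107), (340, 111), (341, 112), (342, 112), (343, 111), (344, 109), (345, 101), (346, 82), (347, 64), (370, 64), (371, 64), (372, 65), (373, 65), (374, 65), (375, 64), (376, 69), (377, 104), (378, 158), (379, 196), (380, 209), (381, 210), (382, 210), (383, 209)]
cols [(220, 41), (221, 41), (222, 41), (223, 41), (224, 41), (225, 42), (226, 46), (227, 50), (228, 55), (229, 57), (230, 55), (231, 57), (232, 56), (233, 57), (412, 60), (413, 59), (414, 59), (415, 60), (416, 59), (417, 55), (418, 51), (419, 48), (420, 48), (421, 47), (422, 48), (423, 48), (424, 49), (425, 48)]
240 [96, 99, 103, 109, 112, 111, 110, 110, 106, 97, 79, 62] [56, 57, 56, 58, 56, 57, 72, 115, 165, 199, 210, 210, 210, 211]
400 [97, 100, 105, 109, 112, 114, 114, 113, 106, 93, 74, 61] [59, 60, 61, 61, 61, 62, 79, 117, 147, 156, 151, 138, 130, 129]
```

View pics/c4.png

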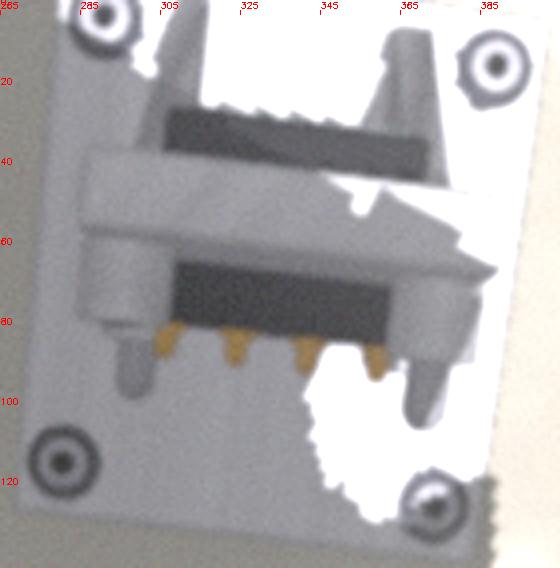

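Run:
```python
from h import *
s=manip.read_state();M=R(s["tool_rot"])
S=onz("w3",[[291,3.75],[389,16],[280.75,115.75],[373.5,126.5]],.0105)
c=S.mean(0);ax=(S[0]+S[1]-S[2]-S[3])/2;ay=(S[0]+S[2]-S[1]-S[3])/2
print("screws",S.round(4).tolist(),"len",np.linalg.norm(ax),np.linalg.norm(ay),"c",c)
a1=np.degrees(np.arctan2(ax[1],ax[0]));a2=np.degrees(np.arctan2(ay[1],ay[0]))-90;print("ang",a1,a2)
L=onz("w3",[[298.5,99.5]],.058)[0];H=onz("w3",[[369.5,107]],.102)[0]
d=L-H;print("pins",L,H,np.hypot(*d[:2]),np.degrees(np.arctan2(d[1],d[0]))-90,"mid",(L+H)/2)
th=np.radians((a1+a2)/2);ex=np.array([np.cos(th),np.sin(th)]);ey=np.array([-ex[1],ex[0]])
o=c[:2]-.012*ex;print("dock origin from foot",o)
for n,p in(("L",L),("H",H),("seatL",onz("w3",[[295.3,80.5]],.102)[0]),("seatR",onz("w3",[[373.7,90]],.102)[0])): print(n,(ex@(p[:2]-o)).round(4),(ey@(p[:2]-o)).round(4))
# module top in tool frame: solve height so that width=60
from scipy.optimize import brentq
px=[[227.2,345.8],[418,345.8],[320,345.8],[320,377.4]]
def w(z):P=onz("w3",px,z);return np.linalg.norm(P[0]-P[1])-.06
z=brentq(w,.1,.3);print("top z",z)
for zz in(z,z-.002,z+.002):P=(onz("w3",px,zz)-s["eef_pos"])@M;print(P.round(4).tolist())
```

```text
screws [[0.5989, 0.1124, 0.0105], [0.6204, 0.0473, 0.0105], [0.5259, 0.0881, 0.0105], [0.5475, 0.0233, 0.0105]] len 0.0768163308995815 0.06843409936886026 c [0.57317642 0.06775931 0.0105    ]
ang 18.304039128912244 18.364838007761747
pins [0.54228922 0.07851779 0.058     ] [0.55487623 0.04110104 0.102     ] 0.03947715519882089 18.592969786740284 mid [0.54858272 0.05980941 0.08      ]
dock origin from foot [0.56178558 0.06398456]
L -0.0139 0.0199
H -0.0138 -0.0195
seatL -0.005 0.0202
seatR -0.005 -0.0205
top z 0.2168125508708113
[[0.0026, -0.0298, -0.0488], [0.0026, 0.0302, -0.0488], [0.0028, -0.0006, -0.0488], [-0.0089, -0.0007, -0.0488]]
[[0.0014, -0.0303, -0.0468], [0.0014, 0.0307, -0.0468], [0.0016, -0.0007, -0.0468], [-0.0103, -0.0007, -0.0468]]
[[0.0039, -0.0293, -0.0508], [0.0038, 0.0297, -0.0508], [0.004, -0.0006, -0.0508], [-0.0075, -0.0007, -0.0508]]
```

Run:
```python
from h import *
from scipy.optimize import least_squares
s=manip.read_state();M=R(s["tool_rot"])
g=cv2.imread("pics/w3.png",0).astype(int)
print("bot",[(r,int(g[r,285:305].mean()),int(g[r,350:380].mean())) for r in range(252,268)])
for r in(266,300): print(r,[(c,int(g[r-1:r+2,c].mean())) for c in list(range(236,262))+list(range(384,408))])
print("top",[(r,int(g[r,240:260].mean()),int(g[r,380:400].mean())) for r in range(330,348)])
```

```text
bot [(252, 196, 212), (253, 194, 212), (254, 192, 212), (255, 191, 212), (256, 190, 212), (257, 190, 210), (258, 183, 196), (259, 158, 165), (260, 121, 124), (261, 99, 106), (262, 97, 104), (263, 97, 104), (264, 98, 104), (265, 99, 104), (266, 99, 104), (267, 99, 103)]
266 [(236, 212), (237, 210), (238, 211), (239, 211), (240, 211), (241, 212), (242, 210), (243, 210), (244, 210), (245, 209), (246, 210), (247, 210), (248, 212), (249, 211), (250, 211), (251, 212), (252, 210), (253, 201), (254, 180), (255, 142), (256, 113), (257, 102), (258, 101), (259, 102), (260, 102), (261, 102), (384, 106), (385, 106), (386, 103), (387, 106), (388, 120), (389, 151), (390, 186), (391, 203), (392, 211), (393, 211), (394, 209), (395, 212), (396, 212), (397, 211), (398, 211), (399, 210), (400, 211), (401, 210), (402, 212), (403, 212), (404, 211), (405, 212), (406, 211), (407, 212)]
300 [(236, 203), (237, 204), (238, 205), (239, 201), (240, 174), (241, 131), (242, 104), (243, 98), (244, 99), (245, 97), (246, 97), (247, 96), (248, 99), (249, 97), (250, 97), (251, 97), (252, 99), (253, 97), (254, 97), (255, 96), (256, 97), (257, 97), (258, 98), (259, 97), (260, 96), (261, 98), (384, 64), (385, 65), (386, 67), (387, 68), (388, 65), (389, 68), (390, 66), (391, 66), (392, 66), (393, 65), (394, 68), (395, 65), (396, 66), (397, 67), (398, 73), (399, 87), (400, 99), (401, 98), (402, 108), (403, 136), (404, 173), (405, 200), (406, 207), (407, 205)]
top [(330, 94, 95), (331, 95, 95), (332, 94, 95), (333, 95, 95), (334, 95, 95), (335, 94, 95), (336, 95, 96), (337, 97, 98), (338, 102, 103), (339, 107, 108), (340, 111, 110), (341, 111, 113), (342, 109, 111), (343, 109, 110), (344, 106, 105), (345, 98, 95), (346, 81, 77), (347, 63, 60)]
```

```bash
cat > fit.py <<'E'
from h import *
from scipy.optimize import least_squares
def fit(st,fixpitch=False):
    M=R(st["tool_rot"]);p0=np.array(st["eef_pos"])
    def W(x,m): # m: module frame front at -.007, z up from underside; tool x = -module x
        xc,yc,zb,pit=x; pit=0 if fixpitch else pit
        dx=-m[0];h=m[2]
        X=xc+dx*np.cos(pit)+h*np.sin(pit); Z=zb-(h*np.cos(pit)-dx*np.sin(pit))
        return p0+M@np.array([X,yc+m[1],Z])
    def res(x):
        P=lambda m:proj("w3",W(x,m))[0]
        r=[P([-.007,0,0])[1]-259.5,P([-.007,0,.072])[1]-338.5,P([.007,0,.072])[1]-377.4]
        for sg,(u1,u2) in((-1,(254.8,240.7)),(1,(389.3,403.2))):
            a=P([-.007,sg*.03,0]);b=P([-.007,sg*.03,.072])
            for v,u in((266,u1),(300,u2)): r.append(a[0]+(b[0]-a[0])*(v-a[1])/(b[1]-a[1])-u)
        return r
    return least_squares(res,[0,0,.02,0])
E
python3 - <<'E'
from fit import *
s=manip.read_state()
for f in(0,1):
    r=fit(s,f);print(r.x.round(4),r.fun.round(2))
E
```

```text
[-0.0011 -0.      0.0217  0.0053] [-0.02  0.14 -0.12  0.05 -0.06 -0.15  0.15]
[-0.001  -0.      0.0221  0.    ] [-0.46  0.37 -0.15  0.01  0.11 -0.11 -0.03]
```

The fit is tight, with residuals under 0.2 px. The dock is at yaw 18.35°, with the seats at about (0.557, 0.0624). Next is the turn of -173.5° in place.

Call:
move_arm([
  {"slide":[0,0,0],"roll":-8},
  {"slide":[0,0,0],"roll":-16},
  {"slide":[0,0,0],"roll":-24},
  {"slide":[0,0,0],"roll":-32},
  {"slide":[0,0,0],"roll":-40},
  {"slide":[0,0,0],"roll":-48},
  {"slide":[0,0,0],"roll":-56},
  {"slide":[0,0,0],"roll":-64},
  {"slide":[0,0,0],"roll":-72},
  {"slide":[0,0,0],"roll":-80},
])

```text
t: 5.85
eef_pos: [0.4774, 0.0326, 0.1682]
tool_rot: [0.0, 0.607, 0.794, -0.0]
wrist_force: [0.0, -0.9, -2.0]
grip_width: 0.0586
finger_force: 65.2
```

Call:
move_arm([
  {"slide":[0,0,0],"roll":-8},
  {"slide":[0,0,0],"roll":-16},
  {"slide":[0,0,0],"roll":-24},
  {"slide":[0,0,0],"roll":-32},
  {"slide":[0,0,0],"roll":-40},
  {"slide":[0,0,0],"roll":-48},
  {"slide":[0,0,0],"roll":-56},
  {"slide":[0,0,0],"roll":-64},
  {"slide":[0,0,0],"roll":-72},
  {"slide":[0,0,0],"roll":-80},
])

```text
t: 6.85
eef_pos: [0.4774, 0.0325, 0.1681]
tool_rot: [-0.0, -0.045, 0.999, -0.0]
wrist_force: [0.2, -0.8, -0.8]
grip_width: 0.0589
finger_force: 65.2
```

Call:
move_arm([
  {"slide":[0,0,0],"roll":-7},
  {"slide":[0,0,0],"roll":-13.5},
  {"slide":[0,0,0],"roll":-13.5},
  {"slide":[0,0,0],"roll":-13.5},
  {"slide":[0,0,0],"roll":-13.5},
])

```text
t: 7.35
eef_pos: [0.4774, 0.0334, 0.1682]
tool_rot: [-0.0, -0.159, 0.987, -0.0]
wrist_force: [0.7, 0.7, -1.3]
grip_width: 0.0588
finger_force: 65.2
```

```bash
cat > tgt.py <<'E'
from h import *
th=np.radians(18.35);ex=np.array([np.cos(th),np.sin(th),0]);seat=np.array([.5570,.0624,0])
def go(gap,z=.0637):
    s=manip.read_state();M=R(s["tool_rot"])
    t=seat-(.008+gap)*ex;t[2]=z
    print("t",s["t"],"pos",s["eef_pos"].round(4),"toolx yaw",np.degrees(np.arctan2(M[1,0],M[0,0])).round(2),"tilt",M[:,2].round(4),"tool delta",((t-s["eef_pos"])@M).round(4),"F",s["wrist_force"].round(2),s["qpos"].round(2))
E
python3 -c "from tgt import *;go(.04)"
```

```text
t 7.35 pos [0.4774 0.0334 0.1682] toolx yaw -161.67 tilt [-1.e-04 -2.e-04 -1.e+00] tool delta [-0.0367  0.0025  0.1045] F [ 0.66  0.75 -1.32] [ 0.23  0.48 -0.5   2.02  0.34  0.73  1.4 ]
```

Call:
move_arm([
  {"slide":[-0.02,0.0025,0.02],"roll":0},
  {"slide":[-0.0367,0.0025,0.05],"roll":0},
  {"slide":[-0.0367,0.0025,0.08],"roll":0},
  {"slide":[-0.0367,0.0025,0.1],"roll":0},
  {"slide":[-0.0367,0.0025,0.1045],"roll":0},
  {"slide":[-0.0367,0.0025,0.1045],"roll":0},
  {"slide":[-0.0367,0.0025,0.1045],"roll":0},
  {"slide":[-0.0367,0.0025,0.1045],"roll":0},
])

```text
t: 8.15
eef_pos: [0.5124, 0.0481, 0.0649]
tool_rot: [0.001, -0.161, 0.987, -0.0]
wrist_force: [-0.4, -0.2, -1.4]
grip_width: 0.059
finger_force: 65.2
```

Run:
```python
from tgt import *
go(.04)
snap("scene","s5");snap("side","d5")
# expected projections of module corners and pin tips
s=manip.read_state();p=s["eef_pos"]
def md(m): # module frame -> world (module x=ex)
    ey=np.array([-ex[1],ex[0],0]); return p+ex*(.001+m[0])+ey*m[1]+np.array([0,0,m[2]-.0197])
def dk(m):
    ey=np.array([-ex[1],ex[0],0]); return seat+ex*m[0]+ey*m[1]+np.array([0,0,.08+m[2]])
A=[md([x,y,z]) for x in(-.007,.007) for y in(-.03,.03) for z in(0,.072)]
B=[dk([-.009,-.02,.022]),dk([-.009,.02,-.022])]
for f in("s5","d5"):print(f,proj(f,A).round(1).tolist(),"pins",proj(f,B).round(1).tolist())
a=cv2.imread("pics/s5.png");b=cv2.imread("pics/d5.png")
q=proj("s5",B).mean(0).astype(int);r=proj("d5",B).mean(0).astype(int)
f=lambda i,c:cv2.resize(i[c[1]-60:c[1]+60,c[0]-50:c[0]+30],(400,600),interpolation=2)
print(q,r)
cv2.imwrite("pics/c5.png",np.hstack([f(a,q+[10,0]),f(b,r+[10,0])]))
```

```text
t 8.15 pos [0.5124 0.0481 0.0649] toolx yaw -161.53 tilt [ 2.4e-03  3.0e-04 -1.0e+00] tool delta [ 0.0012 -0.0005  0.0012] F [-0.36 -0.24 -1.37] [ 0.11  0.68 -0.38  2.01  0.48  0.54  1.28]
s5 [[299.6, 312.3], [298.0, 285.3], [287.9, 342.6], [285.4, 316.2], [291.5, 310.4], [289.4, 283.3], [279.5, 340.5], [276.4, 314.1]] pins [[269.7, 289.7], [263.1, 326.2]]
d5 [[298.6, 242.2], [298.1, 211.6], [283.5, 232.2], [282.6, 202.4], [304.0, 240.5], [303.6, 210.0], [288.8, 230.6], [288.0, 200.9]] pins [[312.7, 211.6], [302.5, 223.6]]
[266 307] [307 217]
```

View pics/c5.png

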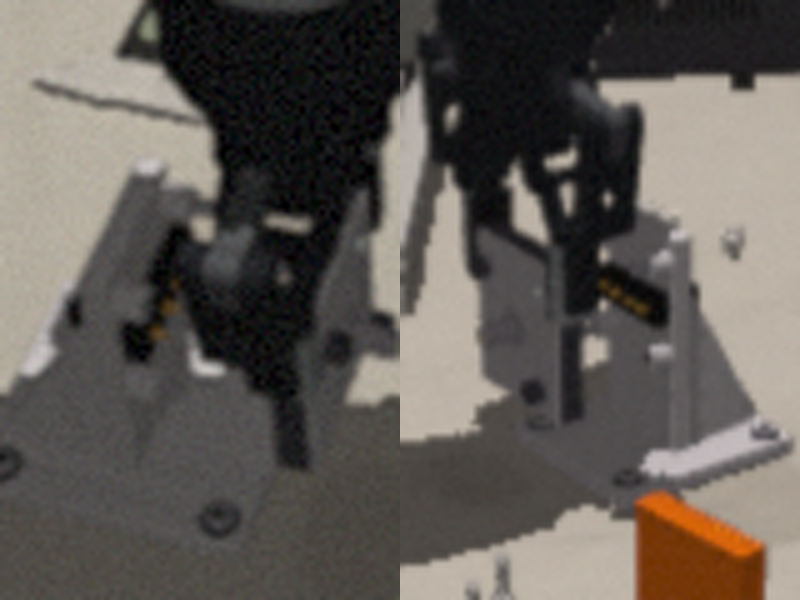

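Module and dock sit as predicted: the module's near bottom corner is at side (≈302,241), and the seats are at side (319,209) and (319,227). I'll refine the height check numerically.

Run:
```python
from tgt import *
ey=np.array([-ex[1],ex[0],0])
dk=lambda m:seat+ex*m[0]+ey*m[1]+np.array([0,0,.08+m[2]])
g=cv2.imread("pics/d5.png",0).astype(int)
print("pred seats",proj("d5",[dk([.0,-.02,.022]),dk([0,-.02,-.022]),dk([.005,-.02,.022]),dk([.005,-.02,-.022]),dk([.01,-.026,.034]),dk([.01,-.026,-.07])]).round(1).tolist())
print("seat region cols 314-324"); 
for r in range(203,232): print(r,g[r,312:328].tolist())
print("module bottom")
for r in range(234,246): print(r,g[r,294:308].tolist())
```

```text
pred seats [[316.1, 210.6], [316.1, 228.9], [317.9, 210.1], [318.0, 228.3], [321.4, 205.3], [321.4, 248.1]]
seat region cols 314-324
203 [43, 59, 77, 78, 79, 80, 80, 82, 91, 160, 174, 189, 181, 177, 177, 179]
204 [71, 76, 79, 80, 79, 80, 82, 82, 99, 171, 179, 177, 155, 159, 174, 179]
205 [79, 78, 80, 78, 79, 79, 80, 82, 98, 122, 124, 123, 116, 146, 172, 176]
206 [82, 76, 80, 79, 77, 78, 79, 93, 105, 105, 97, 97, 100, 146, 172, 177]
207 [80, 80, 77, 77, 80, 86, 101, 154, 152, 117, 96, 96, 99, 144, 171, 176]
208 [78, 78, 79, 80, 82, 113, 146, 166, 161, 132, 101, 96, 99, 143, 171, 177]
209 [77, 71, 75, 73, 79, 120, 143, 145, 140, 122, 99, 93, 97, 144, 172, 176]
210 [58, 68, 71, 72, 75, 101, 112, 107, 104, 102, 96, 93, 97, 144, 173, 178]
211 [31, 63, 69, 67, 74, 95, 88, 85, 85, 96, 92, 92, 100, 143, 171, 178]
212 [15, 36, 46, 59, 73, 86, 79, 79, 80, 90, 93, 94, 99, 140, 170, 179]
213 [11, 13, 16, 29, 50, 65, 75, 77, 83, 96, 93, 93, 92, 101, 143, 173]
214 [17, 6, 11, 13, 21, 32, 47, 64, 76, 97, 94, 93, 90, 62, 99, 170]
215 [18, 13, 11, 12, 8, 7, 23, 34, 59, 98, 95, 93, 86, 51, 79, 167]
21
[... 1164 characters left out ...]
, 28, 35, 51, 72, 74, 75, 74]
235 [32, 41, 68, 79, 83, 49, 33, 32, 37, 54, 69, 74, 76, 74]
236 [34, 43, 66, 80, 81, 50, 35, 32, 34, 53, 66, 74, 79, 76]
237 [51, 60, 73, 78, 85, 52, 33, 29, 30, 47, 70, 75, 78, 77]
238 [69, 74, 78, 80, 87, 50, 32, 29, 30, 45, 72, 77, 77, 78]
239 [72, 76, 78, 80, 83, 52, 33, 33, 30, 47, 70, 76, 79, 78]
240 [60, 61, 74, 80, 83, 51, 34, 36, 41, 53, 75, 77, 78, 77]
241 [65, 69, 70, 68, 82, 61, 50, 61, 69, 72, 77, 77, 77, 81]
242 [55, 55, 61, 62, 78, 71, 72, 74, 75, 76, 77, 79, 78, 76]
243 [72, 71, 72, 74, 76, 76, 76, 75, 77, 78, 79, 79, 79, 79]
244 [79, 76, 76, 76, 75, 77, 78, 77, 77, 78, 78, 77, 79, 78]
245 [80, 82, 79, 78, 79, 79, 80, 79, 76, 78, 79, 78, 79, 79]
```

Call:
move_arm([
  {"slide":[-0.007,-0.0005,0.0012],"roll":0.2},
  {"slide":[-0.014,-0.0005,0.0012],"roll":0.2},
  {"slide":[-0.021,-0.0005,0.0012],"roll":0.2},
  {"slide":[-0.026,-0.0005,0.0012],"roll":0.2},
  {"slide":[-0.026,-0.0005,0.0012],"roll":0.2},
  {"slide":[-0.026,-0.0005,0.0012],"roll":0.2},
  {"slide":[-0.026,-0.0005,0.0012],"roll":0.2},
  {"slide":[-0.026,-0.0005,0.0012],"roll":0.2},
])

```text
t: 9.05
eef_pos: [0.5359, 0.0556, 0.0625]
tool_rot: [-0.0, -0.159, 0.987, -0.0]
wrist_force: [-0.0, -0.2, -1.3]
grip_width: 0.0589
finger_force: 65.2
```

```bash
python3 -c "from tgt import *;go(.012)"
```

```text
t 9.05 pos [0.5359 0.0556 0.0625] toolx yaw -161.7 tilt [-4.e-04 -2.e-04 -1.e+00] tool delta [-0.0022 -0.0002 -0.0012] F [-0.01 -0.23 -1.31] [ 0.1   0.71 -0.39  1.94  0.47  0.58  1.29]
```

Call:
move_arm([
  {"slide":[-0.001,-0.0002,-0.0012],"roll":0},
  {"slide":[-0.002,-0.0002,-0.0012],"roll":0},
  {"slide":[-0.003,-0.0002,-0.0012],"roll":0},
  {"slide":[-0.004,-0.0002,-0.0012],"roll":0},
  {"slide":[-0.005,-0.0002,-0.0012],"roll":0},
  {"slide":[-0.006,-0.0002,-0.0012],"roll":0},
  {"slide":[-0.007,-0.0002,-0.0012],"roll":0},
  {"slide":[-0.008,-0.0002,-0.0012],"roll":0},
  {"slide":[-0.008,-0.0002,-0.0012],"roll":0},
  {"slide":[-0.008,-0.0002,-0.0012],"roll":0},
])

```text
t: 10.05
eef_pos: [0.5439, 0.0581, 0.0637]
tool_rot: [-0.0, -0.159, 0.987, 0.0]
wrist_force: [0.3, 0.3, -2.4]
grip_width: 0.0586
finger_force: 65.2
```

```bash
python3 -c "from tgt import *;go(.006)"
```

```text
t 10.05 pos [0.5439 0.0581 0.0637] toolx yaw -161.7 tilt [-1.e-04  0.e+00 -1.e+00] tool delta [ 0.0002 -0.0001 -0.    ] F [ 0.31  0.33 -2.38] [ 0.1   0.71 -0.39  1.92  0.46  0.6   1.29]
```

Call:
move_arm([
  {"slide":[-0.0005,0,0],"roll":0},
  {"slide":[-0.001,0,0],"roll":0},
  {"slide":[-0.0015,0,0],"roll":0},
  {"slide":[-0.002,0,0],"roll":0},
  {"slide":[-0.0025,0,0],"roll":0},
  {"slide":[-0.003,0,0],"roll":0},
  {"slide":[-0.0035,0,0],"roll":0},
  {"slide":[-0.0035,0,0],"roll":0},
])

```text
t: 10.85
eef_pos: [0.5473, 0.0592, 0.0637]
tool_rot: [0.0, -0.159, 0.987, 0.0]
wrist_force: [-0.4, 0.3, -0.8]
grip_width: 0.0586
finger_force: 65.2
```

```bash
python3 -c "from tgt import *;go(.002)"
```

```text
t 10.85 pos [0.5473 0.0592 0.0637] toolx yaw -161.7 tilt [ 1.e-04  1.e-04 -1.e+00] tool delta [-0.0002 -0.0001  0.    ] F [-0.38  0.3  -0.84] [ 0.1   0.72 -0.39  1.91  0.46  0.6   1.29]
```

Call:
move_arm([
  {"slide":[-0.0004,0,0],"roll":0},
  {"slide":[-0.0008,0,0],"roll":0},
  {"slide":[-0.0012,0,0],"roll":0},
  {"slide":[-0.0016,0,0],"roll":0},
  {"slide":[-0.002,0,0],"roll":0},
  {"slide":[-0.002,0,0],"roll":0},
  {"slide":[-0.002,0,0],"roll":0},
])

```text
t: 11.55
eef_pos: [0.5491, 0.0598, 0.0637]
tool_rot: [-0.0, -0.159, 0.987, 0.0]
wrist_force: [0.2, 0.3, -0.9]
grip_width: 0.0588
finger_force: 65.2
```

```bash
python3 -c "from tgt import *;go(.0);s=manip.read_state();print('push',-s['wrist_force']@ex,s['moment'])"
```

```text
t 11.55 pos [0.5491 0.0598 0.0637] toolx yaw -161.7 tilt [-1.e-04 -0.e+00 -1.e+00] tool delta [-0.0004 -0.     -0.    ] F [ 0.21  0.3  -0.94] [ 0.1   0.72 -0.39  1.91  0.46  0.61  1.29]
push -0.2916908718060056 [-0.04008591  0.02363078  0.00999896]
```

Call:
move_arm([
  {"slide":[-0.0004,0,0],"roll":0},
  {"slide":[-0.0008,0,0],"roll":0},
  {"slide":[-0.0012,0,0],"roll":0},
  {"slide":[-0.0015,0,0],"roll":0},
  {"slide":[-0.0015,0,0],"roll":0},
  {"slide":[-0.0015,0,0],"roll":0},
])

```text
t: 12.15
eef_pos: [0.5501, 0.0601, 0.0636]
tool_rot: [-0.0, -0.159, 0.987, -0.0]
wrist_force: [-1.1, -0.6, -0.3]
grip_width: 0.0586
finger_force: 65.2
```

```bash
python3 -c "from tgt import *;go(.0);s=manip.read_state();print('push',-s['wrist_force']@ex,s['moment'])"
```

```text
t 12.15 pos [0.5501 0.0601 0.0636] toolx yaw -161.7 tilt [-9.e-04 -3.e-04 -1.e+00] tool delta [ 0.0007 -0.     -0.0001] F [-1.13 -0.63 -0.29] [ 0.1   0.72 -0.4   1.9   0.46  0.61  1.29]
push 1.2675804333456469 [-0.14801135  0.56125714  0.02694237]
```

First probe touch, at about 1.3 N. I'll continue gently.

Call:
move_arm([
  {"slide":[-0.0004,0,0],"roll":0},
  {"slide":[-0.0008,0,0],"roll":0},
  {"slide":[-0.0012,0,0],"roll":0},
  {"slide":[-0.0015,0,0],"roll":0},
  {"slide":[-0.0015,0,0],"roll":0},
  {"slide":[-0.0015,0,0],"roll":0},
])

```text
t: 12.75
eef_pos: [0.5515, 0.0606, 0.0636]
tool_rot: [-0.0, -0.159, 0.987, -0.0]
wrist_force: [-4.7, -1.2, 0.8]
grip_width: 0.0588
finger_force: 65.2
```

```bash
python3 -c "from tgt import *;go(.0);s=manip.read_state();print('push',-s['wrist_force']@ex,s['moment'])"
```

```text
t 12.75 pos [0.5515 0.0606 0.0636] toolx yaw -161.7 tilt [-9.e-04 -3.e-04 -1.e+00] tool delta [ 0.0022 -0.     -0.0001] F [-4.72 -1.2   0.84] [ 0.09  0.72 -0.4   1.9   0.46  0.61  1.29]
push 4.854355473349577 [-0.28934546  0.98181868  0.01572123]
```

Call:
move_arm([
  {"slide":[-0.0002,0,0],"roll":0},
  {"slide":[-0.0004,0,0],"roll":0},
  {"slide":[-0.0006,0,0],"roll":0},
  {"slide":[-0.0006,0,0],"roll":0},
])

```text
t: 13.15
eef_pos: [0.5518, 0.0607, 0.0636]
tool_rot: [-0.001, -0.159, 0.987, -0.0]
wrist_force: [-6.3, -1.9, 1.7]
grip_width: 0.0588
finger_force: 65.4
```

Call:
move_arm([
  {"slide":[-0.0002,0,0],"roll":0},
  {"slide":[-0.0004,0,0],"roll":0},
  {"slide":[-0.0004,0,0],"roll":0},
  {"slide":[-0.0004,0,0],"roll":0},
])

```text
t: 13.55
eef_pos: [0.5518, 0.0607, 0.0636]
tool_rot: [-0.001, -0.159, 0.987, -0.0]
wrist_force: [-7.3, -0.7, 2.4]
grip_width: 0.059
finger_force: 65.5
```

```bash
python3 -c "from tgt import *;go(.0);s=manip.read_state();print('push',-s['wrist_force']@ex,s['moment'])"
```

```text
t 13.55 pos [0.5518 0.0607 0.0636] toolx yaw -161.71 tilt [-2.e-03 -8.e-04 -1.e+00] tool delta [ 0.0026  0.     -0.0001] F [-7.25 -0.69  2.41] [ 0.09  0.72 -0.4   1.9   0.46  0.61  1.3 ]
push 7.104160614428265 [-0.37331924  1.39821966 -0.03404747]
```

Call:
move_arm([
  {"slide":[-0.0003,0,-0.0001],"roll":0},
  {"slide":[-0.0006,0,-0.0002],"roll":0},
  {"slide":[-0.001,0,-0.0003],"roll":0},
  {"slide":[-0.001,0,-0.0003],"roll":0},
  {"slide":[-0.001,0,-0.0003],"roll":0},
])

```text
t: 14.05
eef_pos: [0.5518, 0.0606, 0.0636]
tool_rot: [-0.002, -0.159, 0.987, -0.0]
wrist_force: [-7.8, -2.2, 1.5]
grip_width: 0.0589
finger_force: 65.5
```

```bash
python3 -c "from tgt import *;go(.0);s=manip.read_state();print('push',-s['wrist_force']@ex,s['moment'])"
```

```text
t 14.05 pos [0.5518 0.0606 0.0636] toolx yaw -161.72 tilt [-0.004  -0.0015 -1.    ] tool delta [ 0.0025  0.     -0.0001] F [-7.83 -2.21  1.54] [ 0.09  0.72 -0.4   1.89  0.46  0.62  1.3 ]
push 8.12440451380767 [-0.41374276  1.6588044  -0.07089063]
```

Call:
move_arm([
  {"slide":[-0.0005,0,0],"roll":0},
  {"slide":[-0.001,0,0],"roll":0},
  {"slide":[-0.0015,0,0],"roll":0},
  {"slide":[-0.002,0,0],"roll":0},
  {"slide":[-0.0025,0,0],"roll":0},
  {"slide":[-0.0025,0,0],"roll":0},
  {"slide":[-0.0025,0,0],"roll":0},
])

```text
t: 14.75
eef_pos: [0.5517, 0.0605, 0.0631]
tool_rot: [-0.005, -0.159, 0.987, -0.001]
wrist_force: [-12.5, -2.8, 4.1]
grip_width: 0.0589
finger_force: 65.8
```

```bash
python3 -c "from tgt import *;go(.0);s=manip.read_state();print('push',-s['wrist_force']@ex,s['moment'])"
```

```text
t 14.75 pos [0.5517 0.0605 0.0631] toolx yaw -161.74 tilt [-0.0086 -0.0034 -1.    ] tool delta [ 0.0023  0.0001 -0.0005] F [-12.46  -2.83   4.1 ] [ 0.09  0.73 -0.4   1.89  0.46  0.62  1.3 ]
push 12.713759880463213 [-0.647518    2.51294532 -0.0353123 ]
```

Push is 12.7 N and home on the seats, so I'll hold.

Call:
move_arm([
  {"slide":[0,0,-0.0003],"roll":0},
  {"slide":[0,0,-0.0003],"roll":0},
  {"slide":[0,0,-0.0003],"roll":0},
  {"slide":[0,0,-0.0003],"roll":0},
  {"slide":[0,0,-0.0003],"roll":0},
  {"slide":[0,0,-0.0003],"roll":0},
  {"slide":[0,0,-0.0003],"roll":0},
  {"slide":[0,0,-0.0003],"roll":0},
  {"slide":[0,0,-0.0003],"roll":0},
  {"slide":[0,0,-0.0003],"roll":0},
])

```text
t: 15.75
eef_pos: [0.5517, 0.0606, 0.0632]
tool_rot: [-0.005, -0.159, 0.987, -0.001]
wrist_force: [-10.9, -3.0, 1.3]
grip_width: 0.0586
finger_force: 65.4
```

Run:
```python
from tgt import *
go(0);s=manip.read_state();print('push',-s['wrist_force']@ex,s['moment'])
snap("scene","s7");snap("side","d7");snap("wrist","w7")
f=lambda n,c:cv2.resize(cv2.imread(f"pics/{n}.png")[c[1]-45:c[1]+45,c[0]-40:c[0]+40],(400,450),interpolation=2)
cv2.imwrite("pics/c7.png",np.hstack([f("s7",(270,310)),f("d7",(310,217))]))
```

```text
t 15.75 pos [0.5517 0.0606 0.0632] toolx yaw -161.74 tilt [-0.0087 -0.0032 -1.    ] tool delta [ 0.0023  0.0001 -0.0005] F [-10.87  -2.98   1.28] [ 0.09  0.73 -0.4   1.89  0.46  0.62  1.3 ]
push 11.252282825524071 [-0.60223791  2.38684496 -0.10897204]
```

View pics/c7.png

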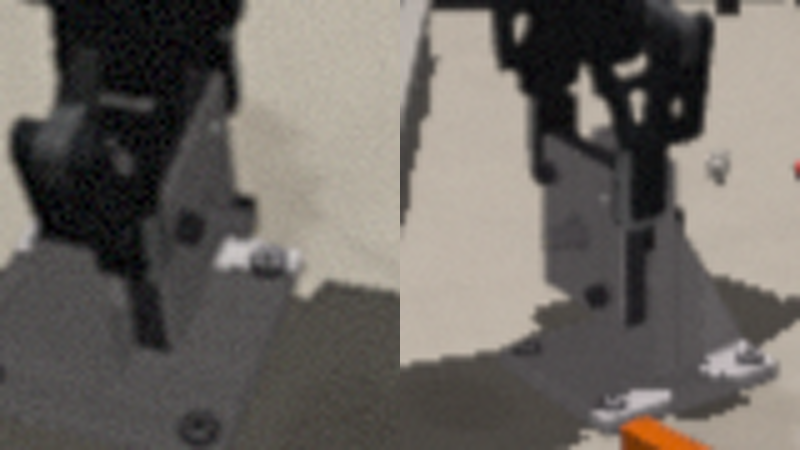

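The picture shows the module upright against the dock, with its narrow side next to the plate at side ≈(318,217), and the arm still holding. I'll hold two more seconds.

Call:
move_arm([
  {"slide":[0,0,0],"roll":0},
  {"slide":[0,0,0],"roll":0},
  {"slide":[0,0,0],"roll":0},
  {"slide":[0,0,0],"roll":0},
  {"slide":[0,0,0],"roll":0},
  {"slide":[0,0,0],"roll":0},
  {"slide":[0,0,0],"roll":0},
  {"slide":[0,0,0],"roll":0},
  {"slide":[0,0,0],"roll":0},
  {"slide":[0,0,0],"roll":0},
])

```text
t: 16.9
eef_pos: [0.5516, 0.0605, 0.0632]
tool_rot: [-0.005, -0.159, 0.987, -0.001]
wrist_force: [-10.6, -2.7, 0.7]
grip_width: 0.0586
finger_force: 65.4
```

Call:
move_arm([
  {"slide":[0,0,0],"roll":0},
  {"slide":[0,0,0],"roll":0},
  {"slide":[0,0,0],"roll":0},
  {"slide":[0,0,0],"roll":0},
  {"slide":[0,0,0],"roll":0},
  {"slide":[0,0,0],"roll":0},
  {"slide":[0,0,0],"roll":0},
  {"slide":[0,0,0],"roll":0},
  {"slide":[0,0,0],"roll":0},
  {"slide":[0,0,0],"roll":0},
])

```text
t: 17.9
eef_pos: [0.5517, 0.0605, 0.0632]
tool_rot: [-0.005, -0.159, 0.987, -0.001]
wrist_force: [-10.9, -2.3, 1.3]
grip_width: 0.0591
finger_force: 65.4
```

Run:
```python
from tgt import *
go(0);s=manip.read_state();print('push',-s['wrist_force']@ex)
# probes compress check: module top face in wrist view (tilt within the grip)
g=cv2.imread("pics/w7.png",0).astype(int);print([(r,int(g[r,285:305].mean())) for r in range(252,268)],[(r,int(g[r,280:370].mean())) for r in range(332,384,2)])
```

```text
t 17.9 pos [0.5517 0.0605 0.0632] toolx yaw -161.74 tilt [-0.0087 -0.0033 -1.    ] tool delta [ 0.0024  0.0001 -0.0005] F [-10.95  -2.32   1.26] [ 0.09  0.73 -0.4   1.89  0.46  0.62  1.3 ]
push 11.122684524079228
[(252, 102), (253, 103), (254, 101), (255, 102), (256, 101), (257, 100), (258, 96), (259, 91), (260, 87), (261, 88), (262, 88), (263, 89), (264, 90), (265, 90), (266, 91), (267, 90)] [(332, 90), (334, 90), (336, 91), (338, 99), (340, 107), (342, 106), (344, 102), (346, 68), (348, 51), (350, 51), (352, 51), (354, 52), (356, 52), (358, 51), (360, 52), (362, 52), (364, 52), (366, 52), (368, 52), (370, 52), (372, 52), (374, 52), (376, 55), (378, 83), (380, 91), (382, 91)]
```

```bash
python3 -c "
from plant import manip
print(manip.hand_in())"
```

```text
the job is handed in; nothing more can be done
None
```

The module is home on the dock, held by the gripper with a steady push of about 11 N for over 2 s and still pushing; both blanks were left standing in the rack, and the job is handed in (no verdict was returned).

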